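# Fit a relay and hold the bracket bolt while the nut is run tight

## Task

Finish the relay station: set the plug-in relay fully into its socket and swing the socket's locking lever down shut. Then reach down into the gap behind the bracket, grip the hidden bolt head between the fingers and hold it from turning until the slow nut runner on the other side has run the nut tight and stalled; finish while still holding the head. Leave the other things on the table where they are.

Things in the scene. Friction and masses are not known exactly. Their poses are not given: they have to be found in the camera images.
- relay_center (a point): centre of the loose plug-in relay, an upright grey block with a black foot, 28 (own x) x 38 (own y) x 60 mm high, about 0.09 kg; this point is 30 mm above its underside. Stands upright on the table at the start; may enter the socket either way round (half turn)
- relay: the same relay; origin at the centre of its underside, same axes
- station: fixed relay station: grey base plate 225 x 235 mm, 8 thick, carrying socket, lever, bracket, backing plate and nut runner. Origin on the table under the bracket plate. Its yaw gives the station's directions: +x away from the robot (roughly), +y left, z up. Tallest part 85 mm over the table, apart from the open lever. In mm in this frame: socket centre (-85, -60), bolt axis along x at y 55, z 60
- socket_seat (a point): centre of the socket's pocket floor, 16 mm above the table, axes as the station's. Pocket 32 (station x) x 42 (station y) mm inside, 14 deep, walls 5 thick, their top 30 mm above the table. The relay's own x goes along station x; fully seated, it stands on this floor, its centre 30 mm above this point
- lever_pivot (a point): fixed point on the lever's hinge, station (-60, -96, 30) mm, axes as the station's; the hinge runs along station y. The lever lies beside the socket, on its station -y side, its centre line 36 mm from the socket's centre, free to be pushed down from above
- lever (a joint): socket's locking lever: 0 = shut, lying level from the pivot towards station -x (its stop); grows as the free end rises, 1.4 rad nearly upright. Stays where it is left (hinge friction 0.025 N m): about 1 N on its free end moves it
- lever_tip (a point): top centre of the black pad, 16 x 16 x 9 mm, at the lever's free end: 62 mm along the lever from the pivot and 4.5 mm above its centre line. At angle q it lies 62 cos q - 4.5 sin q mm towards station -x from the pivot and 62 sin q + 4.5 cos q mm above it
- bracket_top (a point): middle of the upper edge of the upright bracket plate, 85 mm above the table; plate 6 thick, 130 wide along station y. On its robot side the nut, its turning chuck and the runner body (38 mm diameter) lie along station x, all below the bracket's top
- bolt_head (a point): centre of the hexagonal steel bolt head, 19 mm across flats, 16 long along its axis (station x), hidden behind the bracket. It turns with the bolt. Pinch it from above, a finger on either side along station y; any angle of the hexagon will do. Its centre is 60 mm above the table, at station (30, 55) mm
- gap_mouth (a point): fixed point in the mouth of the gap, 25 mm straight above the bolt head's centre; axes as the station's. The gap between the bracket and the backing plate (6 thick, top 75 mm above the table) is 54 mm wide along station x, 130 long, open above and at both ends; its floor is 12 mm above the table
- nut (a joint): turn (rad) of the nut and chuck. The slow nut runner runs from the start and turns it steadily at about 0.25 to 0.35 rad/s, value growing, until it stalls at 0.15 to 0.18 N m
- bolt (a joint): how far the nut has been run on along the thread (rad, nut relative to bolt). It does not grow while the bolt turns along with the nut; once the head is held it grows at about 0.2 rad/s (thread friction 0.06 N m) and stops at 1.5, where the nut is tight and the runner stalls: 5 to 8 s of holding
- timer: square plug-in timer module, 52 x 52 x 36 high, same grey and black plastic as the relay, a flat dial on top; does not fit the socket; origin at the centre of its underside; leave alone
- bobbin0: loose yarn bobbin standing upright, 44 diameter, 57 high; origin under its foot; bystander
- bobbin1: loose yarn bobbin standing upright, 44 diameter, 57 high; bystander
- bobbin2: loose yarn bobbin standing upright, 44 diameter, 57 high; bystander
- screwdriver: loose screwdriver lying flat, 200 long, handle 26 thick; bystander
- spanner: loose spanner lying flat, 180 long; bystander
There are look-alikes about, which are no part of the job. What is shaped like the relay but pink is not meant.

How it is judged:
On the way, in this order (a step that is already met when the one before it is completed fails the run):
1. the relay stands fully in the socket (horizontal distance between relay and socket_seat below 0.004 m and z of relay in the frame of socket_seat below 0.003 m and angle between relay's own z axis and vertical below 0.08 rad), for 0.2 s.
2. the locking lever is shut with the relay in place (all of step 1 and value of joint lever below 0.1 rad), for 0.2 s.
3. the bolt head is gripped between the fingers (contact force between the fingers and bolt above 4 N and distance between the grasp point and bolt_head below 0.028 m), for 0.3 s.
At the end, for the whole second after the job is handed in: Relay on the socket floor (within 4 mm of centre, under 3 mm high, upright to 0.08 rad), not touched; lever below 0.1 rad; fingers press the bolt head with over 4 N, grasp point within 28 mm of its centre; nut run on 1.4 rad or more and still (under 0.04 rad/s); robot still holding (all of step 2 and all of step 3 and value of joint bolt above 1.4 rad and velocity of joint nut below 0.04 rad/s and contact force between the fingers and relay below 0.1 N); the arm keeps its last pose, push and grip.
It fails at once if another thing on the table is moved by more than 30 mm (distance of any of timer, bobbin0, bobbin1, bobbin2, screwdriver, spanner from where it was at the start of the episode above 0.03 m).
It also fails if it takes over 72 s, if anything falls off the work surface, if the arm or the gripper's body presses on something with over 40 N, if the wrist force passes 120 N, or if a joint passes its speed limit or range.

## Robot

A 6-joint arm with a two-finger parallel gripper is mounted at the origin on the work surface. World frame = base frame: x ahead of the robot, y to its left, z up, the work surface at z = 0. Lengths are in m, angles in rad, forces in N, time in s.
With the tool pointing down it reaches from about 0.275 to 0.825 m from the base axis. Payload 5.2 kg.
Tool frame: the origin (TCP) lies on the centre line of the jaws, within the pads' length; the fingertips stand 25 mm ahead of it and the grasp point (between the pads) lies 6 mm ahead of it; z points along the fingers, y is the line along which they close (so a half turn about z gives the same grasp; the last joint's range is limited). The gripper opens to 93 mm and grips with 3 to 60 N. Pads are 15 mm wide; open, the fingers measure 128 mm over their backs; the gripper's body (75 mm by 188 mm) begins 65 mm behind the grasp point.
Start: joints at [1.117, 0.259, 1.535, -0, 1.348, -0.203], TCP at [0.136, 0.533, 0.244] pointing down, gripper open.
Joint ranges: [-3.14, 3.14], [-0.91, 2.08], [0.19, 2.58], [-1.22, 4.36], [0.22, 2.71], [-3.12, 3.12]. Speed limits (rad/s): [2.57, 2.57, 3.14, 3.14, 3.14, 3.14].

## Interface

Orientations are given as a unit quaternion [w, x, y, z].
In Python, from station import ctrl gives the robot as it stands. Calls block until the motion is done:
- ctrl.move_pose(position, orientation): joint-space move of the TCP to a pose.
- ctrl.line_to(position, attitude=None, max_speed=0.15, threshold=None): straight line of the TCP; attitude=None keeps the orientation; max_speed is the mean speed in m/s. With threshold (N) it stops when the force on the tool has changed by that much, and returns True; else False.
- ctrl.movej(angles): joint-space move.
- ctrl.move_gripper(opening): finger opening in m; the grip force is fixed at half the most; returns when the fingers have stopped.
- ctrl.wait(seconds).
- ctrl.solve_ik(position, orientation): joint angles nearest the present ones, or None.
- ctrl.grab_frame(name): name is "scene" or "top" or "wrist"; returns a dict with "color" (420x560x3 uint8, red, green, blue), "mtx" (3x3 intrinsics, pixels), "k1" (the pictures are not rectified: a ray, as slopes to the right and down, at radius r is drawn at 1 + k1 r^2 times it, then the intrinsics apply), "cam_to_world" (4x4, takes a point from camera to world coordinates). Camera axes: x right, y down, z forward; pixel columns grow to the right and rows downward; lengths in m; the calibration is good to about 2 mm. A picture is of the moment at which its call begins. There is no depth.
A pose or a line that the arm cannot do raises ctrl.PlanningError and nothing moves.
- ctrl.close_job(): hands the job in; it is judged then, once.
Trained networks look in the newest picture that a camera, given by its name, has taken for a name from the list of things; names that differ only in an ending like _2 or _b are one class to them, and where a whole thing is asked for, a point or a joint stands for the part that bears it (a point fixed in the world has none). Each returns a list of dicts, best first, with "p" (0 to 1); they miss things now and then, are a little off and sometimes report something else, mostly with a low value. They report only what shows in the picture. A call takes as long as a camera call. They do not tell look-alikes from the thing itself.
- ctrl.outline_of(camera, target): "pixels" (420x560 bool, what is visible of it) and "rect" ([left, top, width, height] in pixels, round what is visible of it).
Readings, each from a call of its own:
- ctrl.read_time_s(): time.
- ctrl.read_q(): joint angles.
- ctrl.read_joint_velocities(): joint speeds.
- ctrl.read_effort(): joint torques, N m.
- ctrl.read_tcp_pos(): TCP position.
- ctrl.read_tool_rot(): TCP orientation.
- ctrl.read_contact_force(): force on the tool from outside, world axes, zero at the start.
- ctrl.read_torque(): the same for the moment, N m.
- ctrl.read_gripper_width(): finger opening in m.
- ctrl.read_finger_force(): force on a finger pad.
Only numpy, scipy, OpenCV 4.12 (cv2) and the standard library are available. Lean on these libraries where they do the work, as an engineer would, in place of code of your own. Each camera call takes 0.05 s, during which the arm holds its last target. There are 200 camera calls.

## Working session

There is one attempt and no reset: what is moved stays moved. The work goes in short steps, each a Python script; the robot and the scene stay as the last script left them, time stands still between calls to the robot, and variables do not carry over. Pictures are saved under pics/ and viewed, at most 10 in all, crops included, and the job is handed in when it is done.

```bash
ls; mkdir -p pics
cat > h.py <<'E'
import numpy as np, cv2
from station import ctrl
def grab(n,f=None):
    d=ctrl.grab_frame(n)
    if f: cv2.imwrite('pics/'+f,cv2.cvtColor(d['color'],cv2.COLOR_RGB2BGR))
    return d
def dist(d): return np.array([d['k1'],0,0,0,0],float)
def to_plane(d,px,z):
    px=np.array(px,float).reshape(-1,1,2)
    K=np.array(d['mtx'],float)
    n=cv2.undistortPoints(px,K,dist(d)).reshape(-1,2)
    T=np.array(d['cam_to_world'])
    r=np.c_[n,np.ones(len(n))]@T[:3,:3].T
    o=T[:3,3]
    return o+r*((z-o[2])/r[:,2])[:,None]
def project(d,P):
    T=np.linalg.inv(np.array(d['cam_to_world']))
    P=np.array(P,float).reshape(-1,3)
    p,_=cv2.projectPoints(P,cv2.Rodrigues(T[:3,:3])[0],T[:3,3],np.array(d['mtx'],float),dist(d))
    return p.reshape(-1,2)
def down(yaw):
    # tool z down, tool y at angle yaw from world y axis... tool x=(cos yaw, sin yaw), y=(sin yaw,-cos yaw)
    from scipy.spatial.transform import Rotation as R
    c,s=np.cos(yaw),np.sin(yaw)
    q=R.from_matrix(np.array([[c,s,0],[s,-c,0],[0,0,-1]])).as_quat()
    return np.r_[q[3],q[:3]]
E
python3 - <<'E'
from h import *
import pickle
out={}
for n in ('top','scene'):
    d=grab(n,n+'0.png'); out[n]=d
    print(n,np.round(d['cam_to_world'],3).tolist(),d['k1'],np.round(d['mtx'],1).tolist())
    for t in ('relay','station','lever','timer','bolt_head','nut','bracket_top'):
        try:
            r=ctrl.outline_of(n,t)
            print(n,t,[(round(x['p'],2),[int(v) for v in x['rect']],int(x['pixels'].sum())) for x in r[:4]])
            out[n,t]=r
        except Exception as e: print(t,e)
pickle.dump(out,open('o.pkl','wb'))
print(ctrl.read_tool_rot(),ctrl.read_time_s())
E
```

```text
pics
top [[0.022, -0.998, 0.06, 0.5], [-1.0, -0.022, 0.0, 0.057], [0.001, -0.06, -0.998, 1.642], [0.0, 0.0, 0.0, 1.0]] 0.05869396468620209 [[510.4, 0.0, 275.0], [0.0, 510.4, 210.2], [0.0, 0.0, 1.0]]
top relay [(0.72, [397, 250, 16, 11], 156), (0.72, [412, 279, 17, 10], 158), (0.51, [379, 225, 14, 7], 129)]
top station [(0.59, [248, 191, 80, 74], 5166)]
top lever [(0.56, [320, 231, 3, 17], 76)]
top timer [(0.65, [180, 236, 16, 13], 306)]
top bolt_head [(0.54, [272, 200, 5, 9], 74), (0.23, [269, 199, 9, 28], 208)]
top nut [(0.54, [398, 251, 15, 11], 128), (0.5, [267, 198, 10, 30], 196)]
top bracket_top [(0.66, [254, 184, 70, 80], 5140), (0.42, [157, 185, 14, 12], 163)]
scene [[0.669, 0.496, -0.554, 1.257], [0.743, -0.459, 0.487, -0.535], [-0.013, -0.737, -0.676, 0.894], [0.0, 0.0, 0.0, 1.0]] -0.13314734507064996 [[447.2, 0.0, 279.6], [0.0, 447.2, 203.5], [0.0, 0.0, 1.0]]
scene relay [(0.94, [156, 260, 17, 29], 360), (0.92, [118, 255, 19, 22], 371), (0.7, [85, 246, 20, 22], 380), (0.53, [311, 153, 25, 21], 360)]
scene station [(0.72, [203, 179, 113, 88], 5496)]
scene lever [(0.62, [202, 178, 112, 91], 5445)]
scene timer [(0.77, [311, 152, 24, 20], 314)]
scene bolt_head []
scene nut [(0.74, [375, 160, 8, 22], 213), (0.73, [270, 195, 23, 22], 168)]
scene bracket_top [(0.97, [203, 180, 114, 89], 5335), (0.59, [311, 154, 26, 18], 325)]
[2.37686187e-05 1.25032614e-01 9.92152631e-01 4.28199214e-05] 0.8
```

Run:
```python
import cv2
a=cv2.imread('pics/top0.png')[150:330,140:460]; cv2.imwrite('pics/tc.png',cv2.resize(a,(800,450),interpolation=cv2.INTER_CUBIC))
a=cv2.imread('pics/scene0.png')[110:330,60:400]; cv2.imwrite('pics/sc.png',cv2.resize(a,(800,518),interpolation=cv2.INTER_CUBIC))
```

```text
(no output)
```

View pics/tc.png

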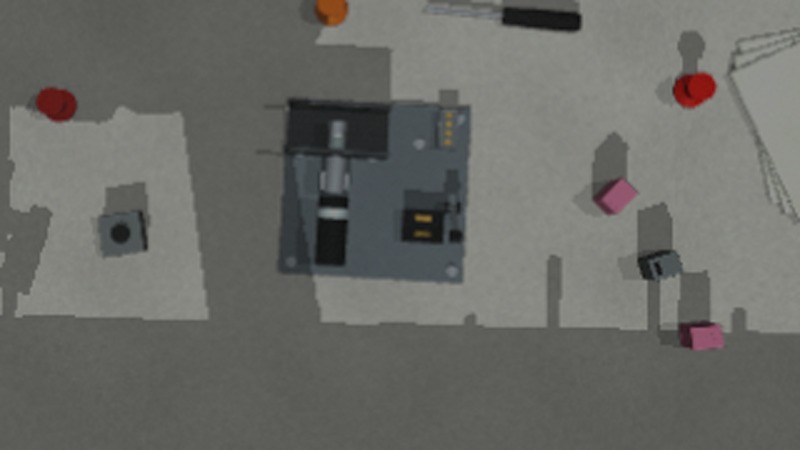

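View pics/sc.png

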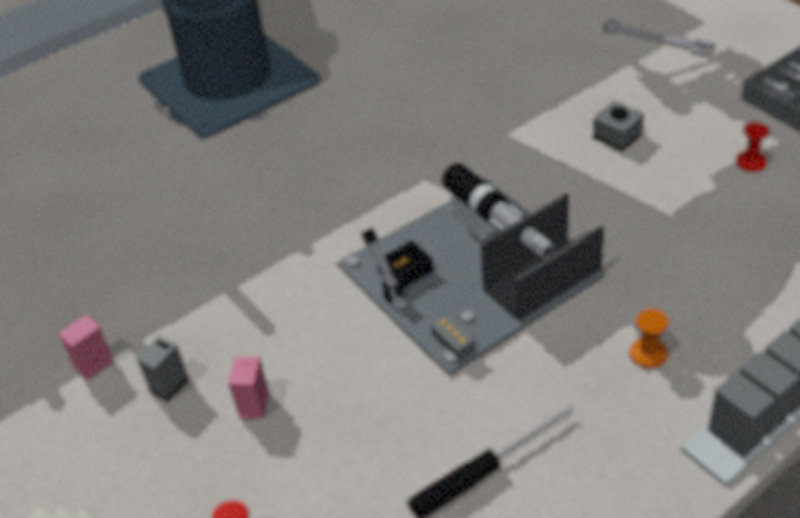

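The top crop shows the grey relay at about (660,265), which is full-frame (404,256), between two pink look-alikes. The socket is at crop (423,226), with the lever open to its right. The scene view agrees with this.

Run:
```python
from h import *
import pickle
o=pickle.load(open('o.pkl','rb')); d=o['top']
f=lambda p:(140+p[0]*.4,150+p[1]*.4)
rel=to_plane(d,[f((660,265))],.045)[0]; print('relay',rel)
C=to_plane(d,[f(p) for p in [(278,272),(462,282),(470,105)]],.008); print('plate',C)
e=C[2]-C[1]; yaw1=np.arctan2(e[1],e[0]); e=C[0]-C[1]; print('yaw',yaw1,np.arctan2(-e[0],e[1]))
S=to_plane(d,[f((423,226))],.028)[0]; print('socket',S)
W=np.array(ctrl.grab_frame('wrist')['cam_to_world']); print('wrist',np.round(W,3).tolist())
m=o['scene','relay'][1]['pixels'] if ('scene','relay') in o else None
q=down(0); print(ctrl.solve_ik([rel[0],rel[1],.25],q))
ctrl.move_pose([rel[0]-.05,rel[1],.25],q)
d=grab('wrist','w1.png'); pickle.dump(d,open('w1.pkl','wb'))
print(np.round(d['cam_to_world'],3).tolist(), project(d,[rel]))
for x in ctrl.outline_of('wrist','relay'): print(x['p'],x['rect'])
print(ctrl.read_q(),ctrl.read_time_s())
```

```text
relay [ 0.46201645 -0.34614943  0.045     ]
plate [[ 0.44092013  0.13007416  0.008     ]
 [ 0.43352992 -0.10463019  0.008     ]
 [ 0.66014819 -0.11126036  0.008     ]]
yaw -0.029248652565564023 -0.0314769157504818
socket [ 0.50352096 -0.0523712   0.028     ]
wrist [[0.249, 0.938, 0.243, 0.069], [0.969, -0.241, -0.062, 0.549], [0.0, 0.25, -0.968, 0.385], [0.0, 0.0, 0.0, 1.0]]
[-8.36123463e-01  3.03648638e-01  1.45774635e+00 -4.44089210e-16
  1.38019767e+00  7.34672864e-01]
[[0.001, -0.968, -0.252, 0.481], [-1.0, -0.001, 0.0, -0.347], [-0.0, 0.252, -0.968, 0.392], [0.0, 0.0, 0.0, 1.0]] [[280.95788661 143.77477366]]
0.98 [265.0, 122.4, 41.3, 40.2]
0.83 [310.1, 195.0, 38.1, 40.0]
0.62 [208.3, 32.4, 47.6, 54.9]
[-9.04952256e-01  2.32880790e-01  1.55314121e+00  1.09021631e-04
  1.35552021e+00  6.64597702e-01] 4.1667
```

View pics/w1.png

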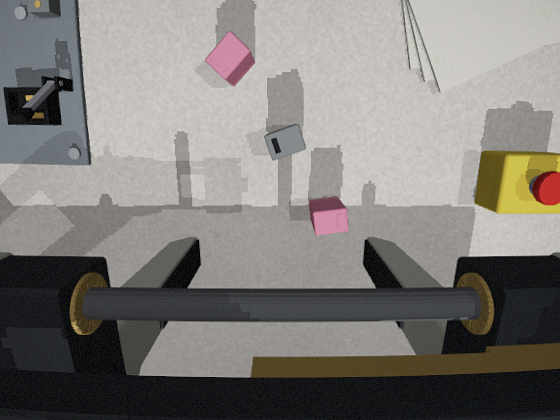

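The wrist view shows the grey relay at about (285,142), with pink ones at (231,57) and (328,216). I'll fit a box silhouette to the relay mask and grasp it across its narrow side.

```bash
cat >> h.py <<'E'
from scipy.optimize import minimize
def box(x,y,yaw,dims,z0=0.):
    a,b,h=dims; c,s=np.cos(yaw),np.sin(yaw)
    return np.array([[x+c*u-s*v,y+s*u+c*v,z0+w] for u in(-a/2,a/2) for v in(-b/2,b/2) for w in(0,h)])
def sil(d,P,shape,k=4):
    m=np.zeros(shape,np.uint8)
    cv2.fillConvexPoly(m,np.round(cv2.convexHull(project(d,P).astype(np.float32))*16).astype(np.int32),1,shift=4)
    return m>0
def fit_box(d,mask,x0,dims,z0=0.):
    best=None
    for y in np.arange(0,np.pi,np.pi/8):
        f=lambda p:-(lambda s:(s&mask).sum()/((s|mask).sum()+1))(sil(d,box(p[0]/100,p[1]/100,p[2],dims,z0),mask.shape))
        r=minimize(f,[x0[0]*100,x0[1]*100,y],method='Nelder-Mead',options=dict(initial_simplex=np.array([x0[0]*100,x0[1]*100,y])+np.array([[0,0,0],[1,0,0],[0,1,0],[0,0,.3]])))
        if best is None or r.fun<best.fun: best=r
    return best.x[0]/100,best.x[1]/100,best.x[2],-best.fun
E
python3 - <<'E'
from h import *
d=grab('wrist')
r=[x for x in ctrl.outline_of('wrist','relay') if abs(x['rect'][0]-265)<15][0]
m=r['pixels'].astype(bool)
print(fit_box(d,m,(.462,-.346),(.028,.038,.06)))
col=d['color'].astype(int); g=(abs(col[...,0]-col[...,2])<40)&(col.mean(2)<150)
mm=cv2.dilate(m.astype(np.uint8),np.ones((5,5)))>0
cv2.imwrite('pics/w2.png',cv2.resize(cv2.cvtColor(d['color'][90:190,230:350],cv2.COLOR_RGB2BGR),(720,600),interpolation=cv2.INTER_CUBIC))
E
```

```text
(np.float64(0.46399969495775684), np.float64(-0.3499003558739841), np.float64(0.31849788115032596), np.float64(0.9449626865671642))
```

View pics/w2.png

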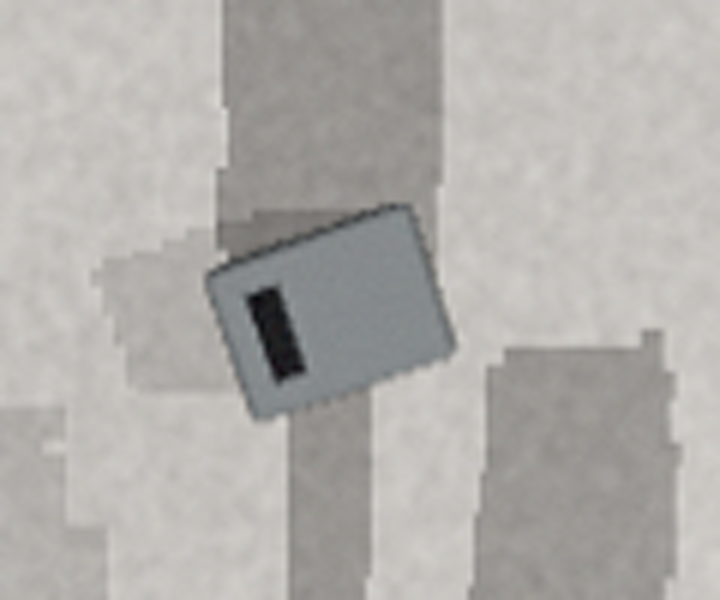

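The top face is clean, with corners at crop (208,275), (405,205), (455,350) and (258,418), giving a yaw of about 0.335. Next I grasp it and lift.

Run:
```python
from h import *
import pickle
d=pickle.load(open('w1.pkl','rb'))
P=to_plane(d,np.array([(208,275),(405,205),(455,350),(258,418)])/6+[230-.4,90-.4],.06)
c=P.mean(0); yaw=.336; print(c,np.linalg.norm(P[1]-P[0]),np.linalg.norm(P[2]-P[1]))
t=yaw+np.pi/2; q=down(t)
ctrl.move_gripper(.055)
ctrl.move_pose([c[0],c[1],.14],q)
print(ctrl.line_to([c[0],c[1],.051],max_speed=.1,threshold=8))
ctrl.move_gripper(.0); print('w',ctrl.read_gripper_width(),ctrl.read_finger_force())
ctrl.line_to([c[0],c[1],.2],max_speed=.15)
print('w',ctrl.read_gripper_width(),ctrl.read_contact_force())
# to look pose: camera seeing station; t~pi/2 camera at +y of tcp looking -y
t=-.03+np.pi/2
ctrl.move_pose([.53,-.06,.30],down(t))
d=grab('wrist','w3.png'); pickle.dump(d,open('w3.pkl','wb'))
print(np.round(d['cam_to_world'],3).tolist(),ctrl.read_q(),ctrl.read_time_s())
```

```text
[ 0.46496792 -0.35017433  0.06      ] 0.035719797758817666 0.026055756455531133
False
w 0.02785166406581926 29.99952793121338
w 0.02786515267160927 [ 0.3439761   0.35276377 -1.15332644]
[[1.0, -0.029, -0.01, 0.532], [-0.031, -0.968, -0.251, 0.007], [-0.002, 0.251, -0.968, 0.441], [0.0, 0.0, 0.0, 1.0]] [-3.23621604e-01  1.97718925e-01  1.47849511e+00 -4.49150580e-04
  1.46665690e+00 -2.92737731e-01] 10.6417
```

View pics/w3.png

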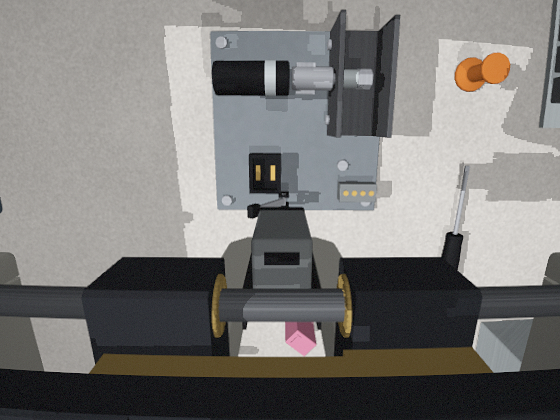

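The wrist view has the whole station: socket at about (265,172), bolt head at (363,79), and the lever open at (270,205). I'll zoom in to get corners.

Run:
```python
import cv2,numpy as np
a=cv2.imread('pics/w3.png')
A=cv2.resize(a[140:220,205:305],(800,640)[:1]+(640,),interpolation=cv2.INTER_CUBIC)
A=cv2.resize(a[145:220,205:305],(800,600),interpolation=cv2.INTER_CUBIC); cv2.imwrite('pics/z1.png',A)
B=cv2.resize(a[5:145,205:405],(800,560),interpolation=cv2.INTER_CUBIC); cv2.imwrite('pics/z2.png',B)
```

```text
(no output)
```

View pics/z1.png

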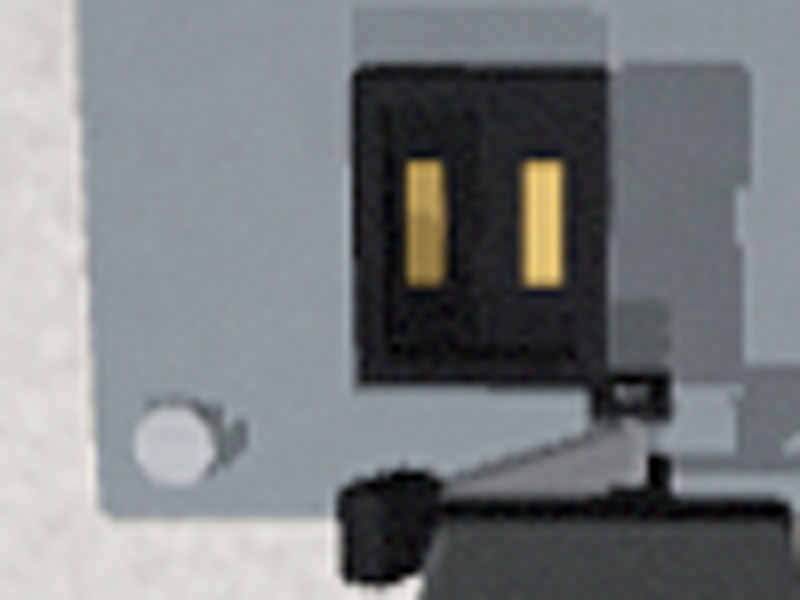

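View pics/z2.png

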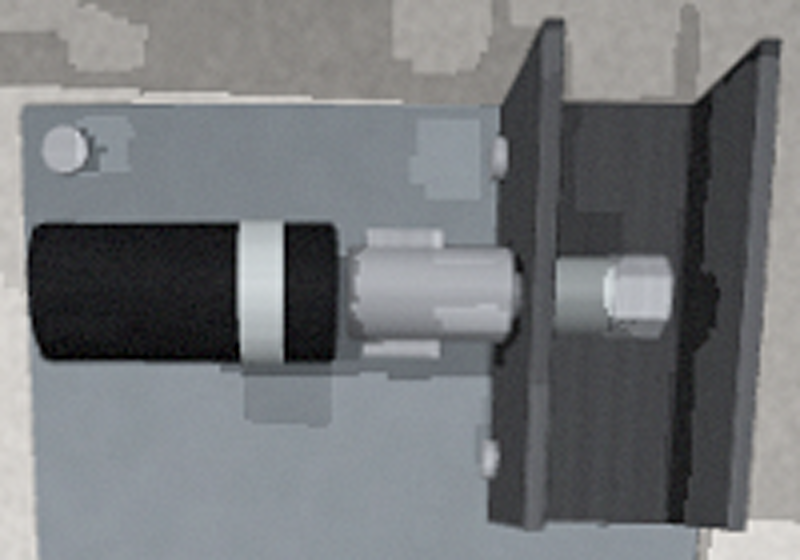

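The zooms are clear. The socket's outer hull spans z1 x 355–607, y 66–385, with its contacts centred at (484,222). The bolt head spans z2 x 605–672, y 257–335. I'll fit the station pose to these.

```bash
cat > fit.py <<'E'
from h import *
import pickle
from scipy.optimize import least_squares
d=pickle.load(open('w3.pkl','rb'))
z1=lambda x,y:np.array([205+(x+.5)/8-.5,145+(y+.5)/8-.5]); z2=lambda x,y:np.array([205+(x+.5)/4-.5,5+(y+.5)/4-.5])
def W(p,Q):
    Q=np.array(Q,float).reshape(-1,3)/1000; c,s=np.cos(p[2]),np.sin(p[2])
    return np.c_[p[0]+c*Q[:,0]-s*Q[:,1],p[1]+s*Q[:,0]+c*Q[:,1],Q[:,2]]
def res(p):
    b=project(d,W(p,[(-85+a*21,-60+e*26,z) for a in(-1,1) for e in(-1,1) for z in(8,30)]))
    lt=z1(355,66); rb=z1(607,385)
    r=list(b.min(0)-lt)+list(b.max(0)-rb)
    r+=list(project(d,W(p,[(-85,-60,17)]))[0]-z1(484,222))
    r+=list(project(d,W(p,[(30,55,60)]))[0]-z2(638.5,296))
    L=project(d,W(p,[(0,120,85),(0,-10,85)])); 
    r+=[L[0,0]-z2(554,20)[0],L[1,0]-z2(537,528)[0]]
    return np.array(r)
s=least_squares(res,[.585,.007,-.03],x_scale=[.01,.01,.1])
if __name__=='__main__':
    print(s.x,np.round(res(s.x),2)); print(W(s.x,[(-85,-60,16),(30,55,60),(-60,-96,30),(-122,-96,30)]))
    # held relay foot/top check: relay top centre in image
    np.save('st.npy',s.x)
E
python3 fit.py
```

```text
[ 0.59442258  0.00367129 -0.03397379] [-0.32 -0.43  0.64  0.48  0.43  0.01 -0.94 -0.09  0.52 -0.24]
[[ 0.5074336  -0.05340687  0.016     ]
 [ 0.62627347  0.05762054  0.06      ]
 [ 0.53119635 -0.09023528  0.03      ]
 [ 0.46923213 -0.08812931  0.03      ]]
```

Run:
```python
from h import *
p=np.load('st.npy'); from fit import W
s=W(p,[(-85,-60,16)])[0]; q=down(p[2]+np.pi/2)
ctrl.move_pose([s[0],s[1],.12],q)
ctrl.line_to([s[0],s[1],.088],max_speed=.1)
f0=ctrl.read_contact_force()
hit=ctrl.line_to([s[0],s[1],.0665],max_speed=.03,threshold=6)
print(hit,ctrl.read_tcp_pos(),s,np.array(ctrl.read_contact_force())-f0,ctrl.read_torque(),ctrl.read_gripper_width(),ctrl.read_time_s())
```

```text
True [ 0.50706169 -0.0532492   0.06719846] [ 0.5074336  -0.05340687  0.016     ] [0.81035058 0.40673081 5.69578163] [-0.0917965   0.16276114  0.0516243 ] 0.027783022517251874 12.5333
```

The relay bottomed at z=0.0672, and full seat is 0.067, so it is in. Now I release it and sweep the lever down along its arc.

Run:
```python
from h import *
p=np.load('st.npy'); from fit import W
s=W(p,[(-85,-60,16)])[0]; q=down(p[2]+np.pi/2)
ctrl.move_gripper(.05)
c=ctrl.read_tcp_pos()
ctrl.line_to([c[0],c[1],.15],max_speed=.15)
ctrl.move_gripper(0)
T=lambda a,L=70,dz=0:W(p,[(-60-L*np.cos(a),-97,30+L*np.sin(a)+4.5*np.cos(a)+25+dz)])[0]
ctrl.line_to(T(1.4,dz=15),max_speed=.15)
for a in (1.4,1.2,1.0,.8,.6,.4,.2,.05):
    hit=ctrl.line_to(T(a),max_speed=.08,threshold=10)
    if hit: print('hit',a,ctrl.read_tcp_pos(),ctrl.read_contact_force()); break
else:
    print(ctrl.line_to(T(0,66,-4),max_speed=.04,threshold=8),ctrl.read_tcp_pos()-T(0,66),ctrl.read_contact_force())
    c=ctrl.read_tcp_pos()
    ctrl.line_to([c[0],c[1],.2],max_speed=.15)
    b=W(p,[(30,55,60)])[0]
    ctrl.move_pose([b[0]-.09,b[1],.26],down(p[2]))
    import pickle
    d=grab('wrist','w4.png'); pickle.dump(d,open('w4.pkl','wb'))
    print(np.round(d['cam_to_world'],3).tolist(),project(d,[b]),ctrl.read_q())
print(ctrl.read_time_s())
```

```text
True [-1.24058123e-03 -1.56464246e-04 -3.26964960e-05] [-3.2516631  -0.15918923 12.35290919]
[[-0.034, -0.967, -0.252, 0.605], [-0.999, 0.033, 0.009, 0.054], [-0.0, 0.253, -0.968, 0.401], [0.0, 0.0, 0.0, 1.0]] [[277.08588166 104.36443619]] [-1.00352887e-01  2.29144452e-01  1.53427938e+00 -1.25531995e-04
  1.37883680e+00  1.50426833e+00]
20.7333
```

View pics/w4.png

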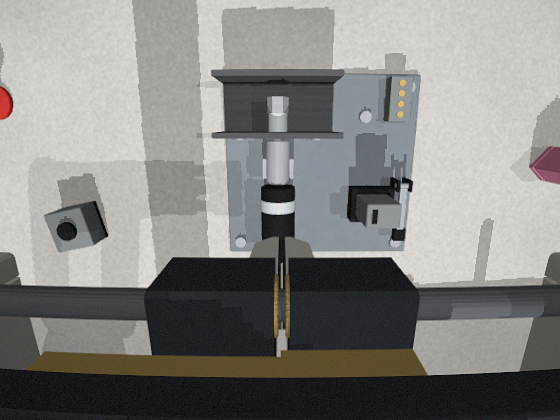

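The lever is shut, the relay is seated, and the bolt head is at (278,103) against a predicted (277,104). Now I grip the head.

Run:
```python
from h import *
p=np.load('st.npy'); from fit import W
b=W(p,[(30,55,60)])[0]; q=down(p[2])
ctrl.move_gripper(.05)
ctrl.move_pose([b[0],b[1],.17],q)
print(ctrl.line_to([b[0],b[1],.064],max_speed=.08,threshold=8),ctrl.read_tcp_pos()-b)
ctrl.move_gripper(0)
t0=ctrl.read_time_s()
for i in range(18):
    print(round(ctrl.read_time_s()-t0,1),round(ctrl.read_gripper_width(),4),round(ctrl.read_finger_force(),1),np.round(ctrl.read_contact_force(),1),np.round(ctrl.read_torque(),3)); ctrl.wait(.9)
grab('wrist','w5.png'); print(ctrl.read_time_s())
```

```text
False [ 4.65218218e-04 -1.93541151e-05  4.65951337e-03]
0.0 0.02 30.0 [0.8 4.  0.4] [0.77  0.122 0.011]
0.9 0.0204 30.0 [-0.1  5.   1.7] [ 0.923  0.104 -0.033]
1.8 0.02 30.0 [-0.3  5.3  2. ] [0.921 0.083 0.047]
2.7 0.0203 30.0 [0.5 5.8 1.4] [ 0.971  0.166 -0.058]
3.6 0.0204 30.0 [0.8 4.9 2.3] [ 0.945  0.074 -0.019]
4.5 0.0202 30.0 [-0.   4.9  0.7] [ 0.957  0.059 -0.007]
5.4 0.0202 30.0 [-0.1  5.   1.5] [0.975 0.095 0.026]
6.3 0.0205 30.0 [0.2 5.  2.3] [0.924 0.069 0.022]
7.2 0.0205 30.0 [-0.2  5.8  1.8] [ 0.926  0.047 -0.053]
8.1 0.0204 30.0 [0.2 5.5 1.4] [ 0.977  0.12  -0.043]
9.0 0.0205 30.0 [-0.3  4.6  1.2] [0.978 0.127 0.022]
9.9 0.0202 30.0 [0.4 5.3 1.8] [ 1.018  0.065 -0.067]
10.8 0.0201 30.0 [0.1 5.9 1.7] [ 1.043  0.067 -0.016]
11.7 0.0204 30.0 [-0.6  5.7  2. ] [ 1.003  0.058 -0.036]
12.6 0.0202 30.0 [0.3 5.5 2.5] [ 1.031  0.152 -0.02 ]
13.5 0.0203 30.0 [0.8 5.1 1.2] [0.984 0.13  0.034]
14.4 0.0198 30.0 [-0.4  6.2  2.1] [ 0.994  0.132 -0.013]
15.3 0.0203 30.0 [-0.2  5.7  1.9] [0.935 0.164 0.035]
40.575
```

The grip is steady at 20 mm with no slip. I'll check from scene frames that the chuck has stopped turning.

Run:
```python
from h import *
p=np.load('st.npy'); from fit import W
def burst(n=6): return np.mean([grab('scene')['color'].astype(float) for _ in range(n)],0)
d=grab('scene'); n=project(d,W(p,[(-25,55,60),(-85,-60,60)])); print(n)
a=burst(); ctrl.wait(3); b=burst()
D=np.abs(a-b).max(2); x,y=n[0].astype(int)
print('nut region max/mean',D[y-14:y+14,x-14:x+14].max(),D[y-14:y+14,x-14:x+14].mean(),'whole',D.max(),D.mean())
im=cv2.cvtColor(b.astype(np.uint8),cv2.COLOR_RGB2BGR)[150:270,190:350]; cv2.imwrite('pics/s5.png',cv2.resize(im,(800,600),interpolation=cv2.INTER_CUBIC))
print(ctrl.read_finger_force(),ctrl.read_gripper_width(),ctrl.read_time_s())
```

```text
[[277.0800219  204.18187515]
 [230.43851886 211.63123796]]
nut region max/mean 7.833333333333336 2.0397534013605445 whole 14.333333333333332 1.3713938492063498
29.998997524380684 0.020401615782113972 44.225
```

View pics/s5.png

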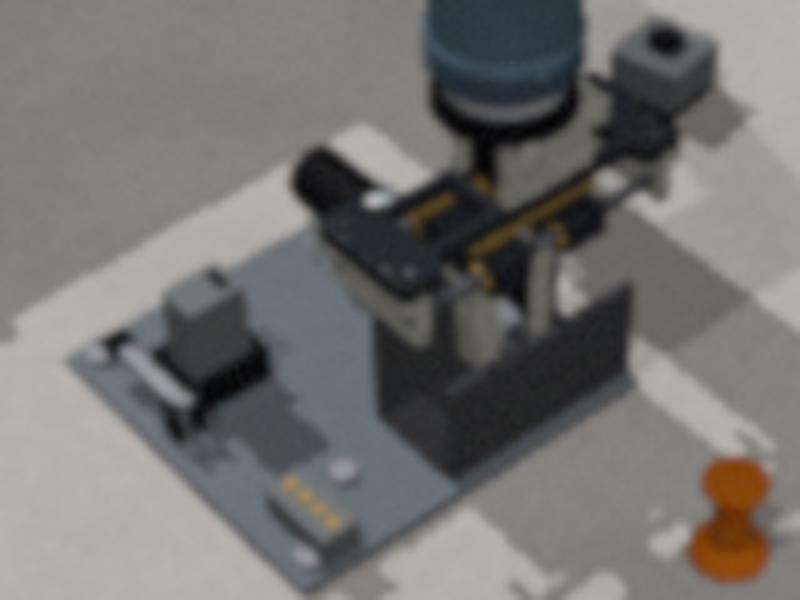

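The relay is seated at (205,320), the lever is shut at (150,370), and the fingers are on the head in the gap. The head has been held for about 19 s, longer than the stated 5 to 8 s. The nut is hidden by the gripper, so I take the stall from that time, the steady grip and the torque rise.

```bash
python3 -c "
from station import ctrl
print(ctrl.close_job())"
```

```text
the job is handed in; nothing more can be done
None
```

The job is handed in, verdict not shown: relay seated, lever shut, and the bolt head still held after about 19 s of steady grip; the nut stall is inferred from hold time and torque, since the gripper hid the nut.

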